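# Try focuser sleeves on the gauge pin and sort them

### The arm

A 7-joint arm with a two-finger parallel gripper is mounted at the origin on the work surface. World frame = base frame: x ahead of the robot, y to its left, z up, the work surface at z = 0. Lengths are in mm, angles in rad, forces in N, time in s.
With the tool pointing down it reaches from about 400 to 875 mm from the base axis. Payload 4.4 kg.
Tool frame: the origin (TCP) lies between the finger pads; the fingertips stand 17 mm ahead of it and the grasp point (between the pads) lies 2 mm behind it; z points along the fingers, y is the line along which they close (so a half turn about z gives the same grasp; the last joint's range is limited). The gripper opens to 85 mm and grips with 20 to 120 N. Pads are 22 mm wide; open, the fingers measure 114 mm over their backs; the gripper's body (76 mm by 85 mm) begins 54 mm behind the grasp point. The pads swing forward as they close: fully open they stand 13 mm farther back than shut.
Start: joints at [1.152, 0.628, 0.038, 1.517, -0.027, 0.996, -0.02], TCP at [224.621, -609.97, 215.013] pointing down, gripper open.
Joint ranges: [-3.06, 3.06], [-0.37, 2.12], [-1.25, 1.32], [0.18, 2.47], [-1.1, 4.24], [0.23, 1.98], [-2.94, 2.94]. Speed limits (rad/s): [2.57, 2.57, 3.14, 3.14, 3.14, 3.14, 3.14].

### API

Orientations are given as [roll, pitch, yaw] about the fixed x, y, z axes, in that order (R = Rz(yaw) Ry(pitch) Rx(roll)).
In Python, from cell import sensors, get_image, ctrl gives the robot as it stands.
- The arm moves only by the tool send_rows, never from a script. Its argument "series" is a list of rows, each a list of 3 entries, a list of its own where there are three numbers: the finger opening in mm, from 0 to 85.4, then the shift along the world's x, y, z in units of 60 mm (1.0 is 60 mm), then the turn, a rotation vector about the world's x, y, z in units of 5 degrees (1.0 is 5 degrees). A call has 1 to 8 rows; each row shifts and turns the commanded pose from where the row before left it; what a row does not reach is not made up. A row lasts 1/8 s, in which the tool goes at most 62.5 mm and 10.7 degrees, less where a joint would pass 70% of its speed; a pose out of reach is approached as far as the arm can. A call is refused whole if a number of a shift passes 1 or a number of a turn 1, either way. A call with a gripper value outside its range is refused whole. The fingers move at their own pace and stop on an object; the grip force is fixed at half the most. Time passes only in rows, so rows that do not move let the fingers close. It gives the time, the measured TCP pose, the force, the opening and the grip force at its end, in the units of the state.
- sensors.read_state(): the state, without advancing time (a new reading comes with each control period).
- get_image(name): name is "scene" or "top"; returns a dict with "img" (480x640x3 uint8, red, green, blue), "depth" (480x640 float32, mm along the optical axis (not along the pixel's ray), 0 where there is no reading), "vfov" (degrees; the focal length in pixels is half the picture's height over the tangent of half this angle, whatever the lens; pixels are square), "cx", "cy" (the principal point, pixels), "world_to_cam" (4x4, takes a point from world to camera coordinates). Camera axes: x right, y down, z forward; pixel columns grow to the right and rows downward; lengths in mm; the calibration is good to about 2 mm. A picture is of the moment at which its call begins.
- ctrl.finish_job(): hands the job in; it is judged then, once.
The state is a dict: "clock": time; "qpos": joint angles; "qd": joint speeds; "tau": joint torques, N m; "eef_pos": TCP position; "tool_rot": TCP orientation; "force": force on the tool from outside, world axes, zero at the start; "torque": the same for the moment, N m; "width": finger opening in mm; "gripper_force": force on a finger pad.
Only numpy, scipy, OpenCV 4.12 (cv2) and the standard library are available. Lean on these libraries where they do the work, as an engineer would, in place of code of your own. Each camera call takes 0.05 s, during which the arm holds its last target. There are 200 camera calls.

### The job

Try the two look-alike black focuser sleeves on the steel gauge pin, one at a time: slide each one down upright, without forcing it, until it either goes fully home on the pin's base or stops on the pin's shoulder, let it rest there a moment, and put it away before you touch the other. A sleeve that goes fully home is set down upright in the open compartment of the walnut case, one that stops at the shoulder upright in the orange tray; set them down, do not drop them. Last, when both are put away, slide the case's door fully shut, and leave everything else on the bench where it is.

Things in the scene. Friction and masses are not known exactly. Their poses are not given: they have to be found in the camera images.
- sleeve_a: look-alike focuser sleeve: black tube 44 mm outside diameter, 42 mm tall, with a silver top 5 mm thick pierced by an 18 mm hole; below that top the bore is open downwards, 37 mm deep, and is either 32 mm wide (fits the gauge) or 26 mm (too tight) - the same from above and outside, so only trying tells. About 90 g. Origin: centre of the underside; z up along the bore. Starts standing on the bench.
- sleeve_b: look-alike focuser sleeve: black tube 44 mm outside diameter, 42 mm tall, with a silver top 5 mm thick pierced by an 18 mm hole; below that top the bore is open downwards, 37 mm deep, and is either 32 mm wide (fits the gauge) or 26 mm (too tight) - the same from above and outside, so only trying tells. About 90 g. Origin: centre of the underside; z up along the bore. Starts standing on the bench.
- gauge: fixed steel gauge: dark base disc 70 mm diameter, 15 mm high, with an upright stepped pin: full diameter 28 mm from the base up to a shoulder 18 mm above the base, a 5 mm tall bevel, then a nose 19 mm in diameter, bevelled at the tip; the tip is 49 mm above the bench. Origin: centre of the base's underside; z along the pin.
- gauge_seat (a point): point on the pin axis at the top of the base disc (15 mm above the bench): the underside of a fully home sleeve is here.
- gauge_shoulder (a point): point on the pin axis at the shoulder (34 mm above the bench, 19 mm above the seat): the underside of a too tight sleeve stops here.
- case_in (a point): centre of the open compartment's floor in the fixed walnut case, 6 mm above the bench. Compartment 140 mm (its x) by 120 mm (its y), walls and door track reach 65 mm above the bench. The case is 160 mm (x) by 270 mm (y); its other half, towards its +y, is roofed over at 52 mm and the open door lies on top of it. Axes: those of the case, z up.
- case_door (a joint): position of the case's sliding door (m): 0 = fully shut over the compartment, 0.125 = fully open, moving along the case's +y. The door panel is 130 mm long, its top 60 mm above the bench; about 2 N to slide it.
- door_pull (a point): top centre of the door's brass pull bar, 82 mm above the bench: an upright bar 60 mm long along the case's x, 12 mm thick along the case's y (the sliding direction), 22 mm high above the door. Moves with the door.
- tray_in (a point): centre of the inner floor of the fixed orange tray, 140 mm square outside, walls 4 mm thick and 25 mm high. Axes along its sides, z up.
- eyepiece: bystander: eyepiece, chrome barrel and black body, 42 mm diameter, 66 mm tall, standing. Origin: centre of the underside.
- barlow: bystander: squat black Barlow lens, 48 mm diameter, 50 mm tall, standing. Origin: centre of the underside.
- brass_cap: bystander: brass dust cap, 36 mm diameter, 12 mm high. Origin: centre of the underside.
- filter_cell: bystander: blue plastic filter cell, a ring 48 mm in diameter, 9 mm high. Origin: centre of the underside.
- screwdriver: bystander: small screwdriver, 150 mm long, lying. Origin: on its underside.
- blower: bystander: black rubber air blower, 60 mm diameter, 85 mm tall, standing. Origin: centre of the underside.
There are look-alikes about, which are no part of the job. Leave any purple or red look-alike of the sleeve_b alone.

How it is judged (in metres and radians):
On the way, in this order (a step that is already met when the one before it is completed fails the run):
1. the first sleeve is tried on the pin (0.2 s upright within 5 mm of its axis, within 4 mm of the seat if it fits or of the shoulder if tight) while the other still stands untouched ((((horizontal distance between sleeve_a and gauge_seat below 0.005 m and z of sleeve_a in the frame of gauge_seat between -0.004 and 0.004 m and angle between sleeve_a's own z axis and vertical below 0.12 rad) and distance of sleeve_b from where it was at the start of the episode below 0.02 m) or ((horizontal distance between sleeve_b and gauge_shoulder below 0.005 m and z of sleeve_b in the frame of gauge_shoulder between -0.004 and 0.004 m and angle between sleeve_b's own z axis and vertical below 0.12 rad) and distance of sleeve_a from where it was at the start of the episode below 0.02 m))), for 0.2 s.
2. that sleeve is set down and released in its proper place, the other still untouched ((((horizontal distance between sleeve_a and case_in below 0.065 m and z of sleeve_a in the frame of case_in between -0.005 and 0.005 m and angle between sleeve_a's own z axis and vertical below 0.12 rad and contact force between the fingers and sleeve_a below 0.1 N and linear speed of sleeve_a below 0.03 m/s) and distance of sleeve_b from where it was at the start of the episode below 0.02 m) or ((horizontal distance between sleeve_b and tray_in below 0.068 m and z of sleeve_b in the frame of tray_in between -0.005 and 0.005 m and angle between sleeve_b's own z axis and vertical below 0.12 rad and contact force between the fingers and sleeve_b below 0.1 N and linear speed of sleeve_b below 0.03 m/s) and distance of sleeve_a from where it was at the start of the episode below 0.02 m))), for 0.2 s.
3. the second sleeve is tried on the pin ((((horizontal distance between sleeve_a and case_in below 0.065 m and z of sleeve_a in the frame of case_in between -0.005 and 0.005 m and angle between sleeve_a's own z axis and vertical below 0.12 rad and contact force between the fingers and sleeve_a below 0.1 N and linear speed of sleeve_a below 0.03 m/s) and (horizontal distance between sleeve_b and gauge_shoulder below 0.005 m and z of sleeve_b in the frame of gauge_shoulder between -0.004 and 0.004 m and angle between sleeve_b's own z axis and vertical below 0.12 rad)) or ((horizontal distance between sleeve_b and tray_in below 0.068 m and z of sleeve_b in the frame of tray_in between -0.005 and 0.005 m and angle between sleeve_b's own z axis and vertical below 0.12 rad and contact force between the fingers and sleeve_b below 0.1 N and linear speed of sleeve_b below 0.03 m/s) and (horizontal distance between sleeve_a and gauge_seat below 0.005 m and z of sleeve_a in the frame of gauge_seat between -0.004 and 0.004 m and angle between sleeve_a's own z axis and vertical below 0.12 rad)))), for 0.2 s.
4. both sleeves stand released in their proper places (horizontal distance between sleeve_a and case_in below 0.065 m and z of sleeve_a in the frame of case_in between -0.005 and 0.005 m and angle between each of sleeve_a, sleeve_b's own z axis and vertical below 0.12 rad and contact force between the fingers and sleeve_a below 0.1 N and linear speed of each of sleeve_a, sleeve_b below 0.03 m/s and horizontal distance between sleeve_b and tray_in below 0.068 m and z of sleeve_b in the frame of tray_in between -0.005 and 0.005 m and contact force between the fingers and sleeve_b below 0.1 N), for 0.2 s.
5. then the case door is slid shut (value of joint case_door below 0.005 m), for 0.2 s.
At the end, for the whole second after the job is handed in: The sleeve that goes fully home stands upright (within 0.12 rad) on the floor of the case compartment, the one that stops at the shoulder upright on the floor of the orange tray, both released and at rest, and the case door is within 5 mm of fully shut (all of step 4 and value of joint case_door below 0.005 m); the robot touches nothing.
It fails at once if a bystander (eyepiece, Barlow, brass cap, filter cell, screwdriver, blower) is moved by more than 3 cm (distance of any of eyepiece, barlow, brass_cap, filter_cell, screwdriver, blower from where it was at the start of the episode above 0.03 m).
It fails at once if a sleeve is forced onto the gauge with more than 40 N (contact force between any of sleeve_a, sleeve_b and gauge above 40 N).
It fails at once if a sleeve is dropped (falls out of the fingers faster than 0.7 m/s, about 25 mm) ((contact force between the fingers and sleeve_a below 0.05 N and linear speed of sleeve_a above 0.7 m/s) or (contact force between the fingers and sleeve_b below 0.05 N and linear speed of sleeve_b above 0.7 m/s)).
It also fails if it takes over 72 s, if anything falls off the work surface, if the arm or the gripper's body presses on something with over 40 N, if the wrist force passes 120 N, or if a joint passes its speed limit or range.

## Working session

There is one attempt and no reset: what is moved stays moved. The work goes in short steps, Python scripts to look and compute and a tool call to move; the robot and the scene stay as the last step left them, time stands still between calls to the robot, and variables do not carry over. Pictures are saved under pics/ and viewed, at most 10 in all, crops included, and the job is handed in when it is done.

Besides the shell and the picture viewer there is one more tool, called after "Emit:" by a JSON object that holds its "method" and its "body". send_rows: Moves the arm, as the interface text tells. Its arguments: {"type":"object","properties":{"series":{"type":"array"}},"required":["series"]}

```bash
mkdir -p pics
cat > h.py <<'E'
import numpy as np, cv2
from cell import sensors, get_image, ctrl
def K(d):
    f=240/np.tan(np.radians(d["vfov"])/2); return f
def ray(d,u,v,z):
    f=K(d); M=np.linalg.inv(d["world_to_cam"]); o=M[:3,3]
    r=M[:3,:3]@np.array([(u-d["cx"])/f,(v-d["cy"])/f,1.]); return o+r*(z-o[2])/r[2]
def cloud(d):
    f=K(d); v,u=np.mgrid[:480,:640]; Z=d["depth"]
    P=np.stack([(u-d["cx"])/f*Z,(v-d["cy"])/f*Z,Z,np.ones_like(Z)],-1)
    W=(P@np.linalg.inv(d["world_to_cam"]).T)[...,:3]; W[Z==0]=np.nan; return W
def save(d,n,crop=None,s=1):
    im=d["img"][...,::-1]
    if crop: a,b,c,e=crop; im=im[b:e,a:c]
    cv2.imwrite("pics/"+n,cv2.resize(im,None,fx=s,fy=s,interpolation=cv2.INTER_CUBIC))
E
python3 - <<'E'
from h import *
import pickle
for n in("top","scene"):
    d=get_image(n); save(d,n+"0.png"); pickle.dump(d,open(n+".pkl","wb")); print(n,d["vfov"],d["cx"],d["cy"],np.linalg.inv(d["world_to_cam"]).round(2).tolist())
s=sensors.read_state(); print(s)
E
```

```text
top 43.874613177409074 324.23717309668694 242.30509810583038 [[0.02, -1.0, 0.06, 522.15], [-1.0, -0.02, 0.01, -148.6], [-0.0, -0.06, -1.0, 1093.83], [0.0, 0.0, 0.0, 1.0]]
scene 43.51853752696039 315.75823791276605 239.57188515043333 [[-0.11, 0.8, -0.59, 1165.61], [0.99, 0.1, -0.05, -66.32], [0.02, -0.6, -0.8, 921.78], [0.0, 0.0, 0.0, 1.0]]
{'clock': 0.1, 'qpos': array([ 1.1522215 ,  0.62924597,  0.03846519,  1.51829768, -0.02701172,
        0.99629828, -0.02000609]), 'qd': array([-0.00034058, -0.00141181,  0.00013397, -0.00268545,  0.00058487,
       -0.00130478,  0.00112134]), 'tau': array([ 3.05867237e-03, -5.64529467e+01,  1.23074222e+00, -1.93972188e+01,
        1.14116591e-02,  5.46418931e-03,  2.38348400e-05]), 'eef_pos': array([ 224.38815164, -609.39781814,  214.17691807]), 'tool_rot': array([-3.13986197e+00,  1.99554660e-05,  3.52745177e-01]), 'force': array([-0.0449462 , -0.23703457, -0.68298385]), 'torque': array([-0.04617162,  0.02523775,  0.02233821]), 'gripper_force': 0.0, 'width': 85.19691048319505}
```

View pics/top0.png

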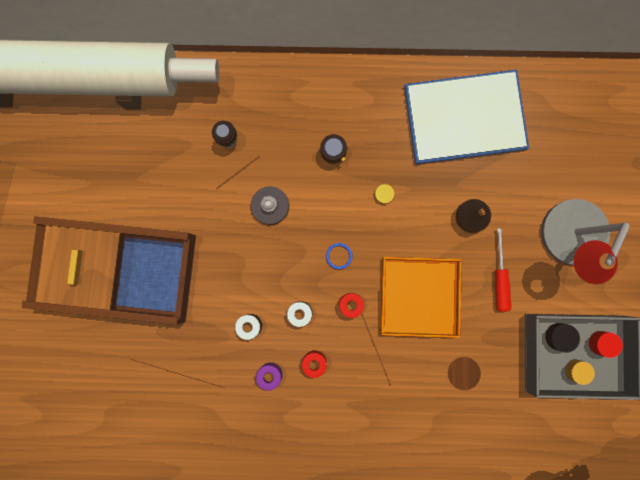

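View pics/scene0.png

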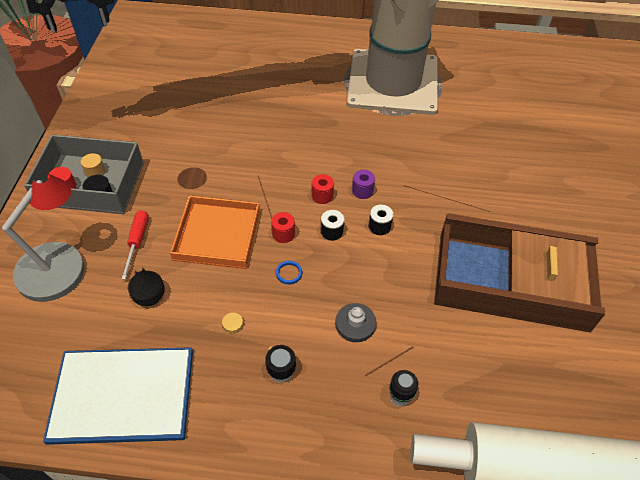

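Top view: two silver-topped black sleeves at (248,327) and (299,314). Look-alikes to avoid are red at (351,305) and (314,364), and purple at (269,377). The gauge is at (269,205), the tray at (421,298), the compartment at (151,275) and the pull at (74,267). In the scene view the black sleeves are at (332,224) and (381,219).

Run:
```python
from h import *
import pickle
T=pickle.load(open("top.pkl","rb"));S=pickle.load(open("scene.pkl","rb"))
cv2.imwrite("pics/crop.png",np.hstack([cv2.resize(T["img"][180:400,200:380,::-1],(400,489)),cv2.resize(S["img"][160:350,260:415,::-1],(399,489))]))
def blob(d,lo,hi,box,z,name):
    hsv=cv2.cvtColor(d["img"],cv2.COLOR_RGB2HSV); m=cv2.inRange(hsv,lo,hi); k=np.zeros_like(m); a,b,c,e=box; k[b:e,a:c]=m[b:e,a:c]
    cs,_=cv2.findContours(k,cv2.RETR_EXTERNAL,cv2.CHAIN_APPROX_NONE); c=max(cs,key=cv2.contourArea)
    (u,v),(w,h),an=cv2.minAreaRect(c); 
    e=cv2.fitEllipse(c)
    print(name,"rect",(round(u,1),round(v,1)),ray(d,u,v,z).round(1),"ell",np.round(e[0],1),np.round(e[1],1),ray(d,*e[0],z).round(1))
    print("   corners",[ray(d,*p,z)[:2].round(0).tolist() for p in cv2.boxPoints(cv2.minAreaRect(c))])
W=((0,0,170),(180,60,255))
blob(T,*W,(228,305,268,348),42,"L top"); blob(T,*W,(280,295,318,335),42,"R top")
blob(S,*W,(318,205,346,235),42,"R scn"); blob(S,*W,(367,200,396,230),42,"L scn")
blob(T,(0,0,40),(180,90,140),(245,180,295,230),15,"gauge top base"); blob(S,(0,0,40),(180,90,140),(330,300,382,345),15,"gauge scn base")
blob(T,(0,0,120),(180,60,255),(258,192,282,216),47,"pin top")
blob(T,(5,150,120),(25,255,255),(375,250,468,345),25,"tray"); 
blob(T,(95,50,40),(130,255,255),(110,225,195,320),6,"floor"); blob(T,(20,150,120),(35,255,255),(60,240,90,295),82,"pull top")
blob(S,(20,120,150),(35,255,255),(540,240,565,285),76,"pull scn")
for d,n in((T,"T"),(S,"S")):
    P=cloud(d)
    def q(name,x0,x1,y0,y1,z0,z1):
        p=P.reshape(-1,3); m=(p[:,0]>x0)&(p[:,0]<x1)&(p[:,1]>y0)&(p[:,1]<y1)&(p[:,2]>z0)&(p[:,2]<z1); p=p[m]
        if len(p)>5: print(n,name,len(p),p.mean(0).round(1),p.min(0).round(0),p.max(0).round(0), np.round(cv2.minAreaRect(p[:,:2].astype(np.float32))[0],1),cv2.minAreaRect(p[:,:2].astype(np.float32))[1:])
    q("sleeves L",300,480,-70,60,36,48) if 0 else None
    q("case rim",350,650,60,420,61,69); q("door",350,650,60,420,57,61.5); q("pull",350,650,60,420,77,90)
    q("gauge tip",540,640,-80,20,40,56); q("gauge base",540,640,-80,20,12,19)
    q("tray rim",350,550,-460,-230,20,29)
```

```text
L top rect (246.9, 327.0) [437.9  -9.7  42. ] ell [247.  326.9] [23.4 24. ] [437.9  -9.9  42. ]
   corners [[424.0, 16.0], [464.0, 4.0], [452.0, -36.0], [412.0, -23.0]]
R top rect (299.0, 314.5) [ 461.4 -100.7   42. ] ell [299.  314.1] [23.2 23.9] [ 462.  -100.7   42. ]
   corners [[481.0, -79.0], [482.0, -121.0], [442.0, -122.0], [441.0, -80.0]]
R scn rect (332.0, 218.5) [ 463.5 -101.6   42. ] ell [332.1 218.5] [17.3 21.9] [ 463.6 -101.3   42. ]
   corners [[446.0, -124.0], [440.0, -83.0], [481.0, -79.0], [486.0, -120.0]]
L scn rect (381.0, 213.5) [440. -11.  42.] ell [381.2 213.3] [16.9 21.8] [439.5 -10.5  42. ]
   corners [[422.0, -33.0], [417.0, 9.0], [458.0, 10.0], [463.0, -30.0]]
gauge top base rect (269.3, 205.2) [656.7 -40.9  15. ] ell [269.4 205. ] [36.4 36.6] [657.1 -41.1  15. ]
   corners [[655.0, 6.0], [704.0, -40.0], [658.0, -88.0], [610.0, -42.0]]
gauge scn base rect (355.5, 322.0) [661.7 -41.1  15. ] ell [355.3 321.7] [37.3 39.3] [661.1 -41.6  15. ]
   corners [[628.0, -78.0], [620.0, -10.0], [694.0, -6.0], [701.0, -71.0]]
pin top rect (268.5, 203.0) [656.7 -42.6  47. 
[... 1577 characters left out ...]
7.2  63.7] [442.  94.  61.] [626. 377.  69.] [533.9 235.3] ((270.793212890625, 165.93939208984375), 85.08011627197266)
S door 3443 [542.8 279.   59.8] [444.  94.  57.] [626. 372.  61.] [534.3 233.1] ((268.65435791015625, 164.76747131347656), 85.72571563720703)
S pull 232 [540.  283.2  81.8] [508. 276.  77.] [569. 293.  86.] [538.6 283.4] ((13.537871360778809, 61.56418228149414), 84.6211929321289)
S gauge base 150 [632.4 -41.3  15.3] [623. -68.  12.] [640. -12.  19.] [631.3 -40.2] ((17.002384185791016, 55.8303108215332), 0.3011570870876312)
S tray rim 592 [ 473.9 -341.9   24. ] [ 424. -460.   20.] [ 550. -247.   29.] [ 487.  -353.6] ((212.7084197998047, 125.19084930419922), 89.78995513916016)
```

View pics/crop.png

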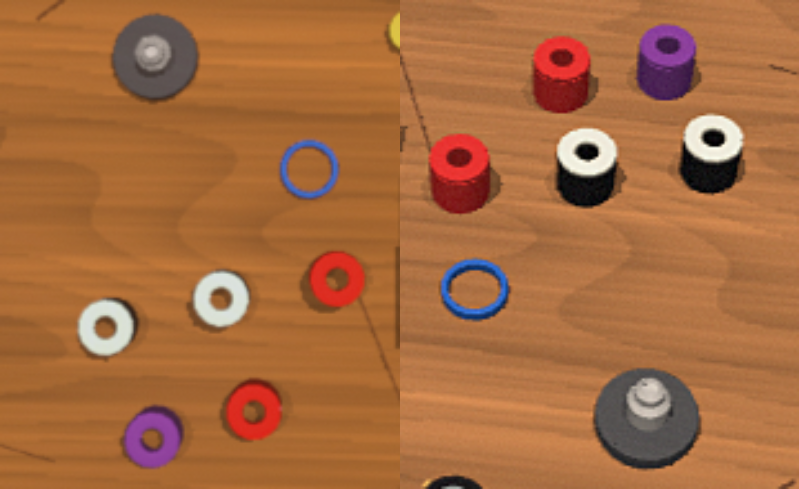

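Crop check: the black-bodied, silver-topped sleeves are the pair at L ≈ (438.5, -10.3) and R ≈ (462.5, -101). The others are red or purple. The gauge is at about (658, -42), case_in at about (527, 171), the tray at about (496, -317) and the pull at (537, 284.5). I start with L.

Emit:
{"method": "send_rows", "body": {"series": [[85, [0.35, 0.8, 0], [0, 0, -1]], [85, [0.35, 0.8, 0], [0, 0, -1]], [85, [0.35, 0.8, 0], [0, 0, -1]], [85, [0.35, 0.8, 0], [0, 0, -1]], [85, [0.35, 0.8, 0], [0, 0, -1]], [62, [0.35, 0.8, 0], [0, 0, 0]], [62, [0.35, 0.8, 0], [0, 0, 0]], [62, [0.35, 0.8, 0], [0, 0, 0]]]}}

```text
clock: 1.1
eef_pos: [393.0, -224.3, 214.9]
tool_rot: [-3.142, 0.0, -0.084]
force: [0.7, -0.5, -0.5]
width: 62.4
gripper_force: 0.0
```

Emit:
{"method": "send_rows", "body": {"series": [[62, [0.19, 0.9, -0.4], [0, 0, 0]], [62, [0.19, 0.9, -0.4], [0, 0, 0]], [62, [0.19, 0.9, -0.4], [0, 0, 0]], [62, [0.2, 0.87, -0.4], [0, 0, 0]], [62, [0, 0, 0], [0, 0, 0]], [62, [0, 0, -0.5], [0, 0, 0]], [62, [0, 0, -0.5], [0, 0, 0]], [62, [0, 0, -0.4], [0, 0, 0]]]}}

```text
clock: 2.1
eef_pos: [438.7, -13.0, 34.3]
tool_rot: [3.141, 0.0, -0.085]
force: [0.1, -0.0, 0.9]
width: 61.8
gripper_force: 0.0
```

Emit:
{"method": "send_rows", "body": {"series": [[62, [0, 0.045, 0.03], [0, 0, 0]], [35, [0, 0, 0], [0, 0, 0]], [35, [0, 0, 0], [0, 0, 0]], [35, [0, 0, 0], [0, 0, 0]], [35, [0, 0, 0], [0, 0, 0]], [35, [0, 0, 0], [0, 0, 0]]]}}

```text
clock: 2.85
eef_pos: [439.0, -9.1, 37.0]
tool_rot: [-3.142, -0.0, -0.084]
force: [-0.3, 0.6, 0.9]
width: 34.7
gripper_force: 0.0
```

Run:
```python
from h import *
T=get_image("top");S=get_image("scene")
cv2.imwrite("pics/c1.png",np.hstack([cv2.resize(T["img"][260:400,190:340,::-1],(399,372)),cv2.resize(S["img"][100:260,280:450,::-1],(395,372))]))
print(sensors.read_state()["width"])
```

```text
35.387147292125064
```

View pics/c1.png

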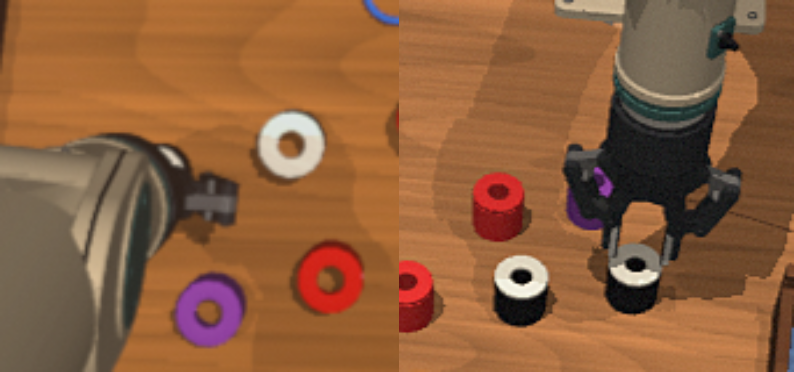

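The crop shows sleeve L unmoved and the fingers closed behind it, towards the robot. I'll measure the fingers with the camera.

Run:
```python
from h import *
S=get_image("scene");T=get_image("top");P=cloud(S)
print(sensors.read_state()["eef_pos"],sensors.read_state()["tool_rot"])
print("base", [ray(S,u,v,10).round(0) for u,v in((347,105),(440,110),(433,55),(357,50))])
x,y,z=P[...,0],P[...,1],P[...,2]
for D in(S,T):
  Q=cloud(D).reshape(-1,3)
  for a,b in((20,30),(30,37),(46,52),(52,60),(60,70),(70,80)):
    p=Q[(Q[:,2]>a)&(Q[:,2]<b)&(abs(Q[:,0]-430)<60)&(abs(Q[:,1]+10)<60)]
    for s,n in((p[p[:,1]>-9],"+y"),(p[p[:,1]<-9],"-y")):
      if len(s)>3: print(a,b,n,len(s),np.median(s,0).round(0),s.min(0).round(0),s.max(0).round(0))
```

```text
[438.78009336  -9.06097562  36.78645549] [ 3.14158043e+00  6.62202411e-05 -8.35313165e-02]
base [array([ 106., -101.,   10.]), array([ 96., 109.,  10.]), array([-104.,   94.,   10.]), array([-99., -93.,  10.])]
20 30 +y 40 [453.  -3.  25.] [421.  -8.  20.] [461.  11.  30.]
20 30 -y 62 [455. -18.  25.] [371. -62.  20.] [462. -10.  29.]
30 37 +y 23 [455.   2.  34.] [430.  -9.  30.] [463.  11.  37.]
30 37 -y 31 [456. -22.  34.] [427. -31.  30.] [461.  -9.  37.]
60 70 +y 23 [449.  15.  65.] [446.   7.  61.] [453.  20.  70.]
60 70 -y 21 [447. -33.  65.] [441. -39.  61.] [450. -28.  70.]
70 80 +y 29 [449.  13.  76.] [442.   8.  71.] [453.  21.  80.]
70 80 -y 32 [445. -34.  75.] [437. -40.  70.] [449. -27.  79.]
20 30 -y 22 [443. -31.  25.] [370. -57.  20.] [459. -12.  30.]
30 37 -y 13 [446. -30.  33.] [370. -59.  30.] [458. -17.  37.]
```

Run:
```python
from h import *
S=get_image("scene");P=cloud(S)
M=np.linalg.inv(S["world_to_cam"]);o=M[:3,3]
for u in(372,396,398):
  for v in range(196,222,2):
    p=P[v,u]; a=ray(S,u,v,0)-o; q=o+a*(449-o[0])/a[0]; print(u,v,p.round(0),"x449:",q.round(0),S["img"][v,u])
save(S,"c2.png",(350,160,420,240),8)
```

```text
372 196 [450. -33. 101.] x449: [449. -33. 100.] [22 21 23]
372 198 [448. -32.  94.] x449: [449. -32.  94.] [107 101  91]
372 200 [444. -31.  83.] x449: [449. -32.  89.] [124 118 108]
372 202 [447. -31.  81.] x449: [449. -31.  83.] [127 122 113]
372 204 [449. -31.  78.] x449: [449. -31.  78.] [129 122 114]
372 206 [447. -30.  70.] x449: [449. -30.  72.] [127 122 114]
372 208 [449. -30.  67.] x449: [449. -30.  66.] [103  97  92]
372 210 [449. -29.  61.] x449: [449. -29.  61.] [63 61 57]
372 212 [439. -28.  42.] x449: [449. -29.  55.] [135 131 117]
372 214 [nan nan nan] x449: [449. -28.  49.] [122 116 104]
372 216 [446. -27.  40.] x449: [449. -28.  43.] [239 226 205]
372 218 [453. -27.  42.] x449: [449. -27.  37.] [170 161 145]
372 220 [453. -27.  36.] x449: [449. -26.  31.] [4 0 1]
396 196 [450.  10. 107.] x449: [449.  10. 106.] [18 20 27]
396 198 [453.  10. 105.] x449: [449.  10. 100.] [20 25 28]
396 200 [453.  11. 100.] x449: [449.  11.  95.] [23 27 27]
396 202 [453.  11.  94.] x449: [449.  12.  90.] [120 115 105]
396 204 [453.  12.  88.] x449: [449.  12.  84.] [111 105  97]
396 206 
[... 560 characters left out ...]
106.] x449: [449.  14. 101.] [26 27 27]
398 200 [455.  14. 103.] x449: [449.  15.  96.] [28 30 28]
398 202 [454.  15.  95.] x449: [449.  15.  90.] [33 31 31]
398 204 [448.  16.  84.] x449: [449.  16.  85.] [29 31 31]
398 206 [448.  17.  77.] x449: [449.  17.  79.] [11 12 15]
398 208 [449.  17.  74.] x449: [449.  17.  73.] [23 20 24]
398 210 [446.  18.  65.] x449: [449.  18.  68.] [19 25 29]
398 212 [398.  25.   1.] x449: [449.  19.  62.] [98 62 37]
398 214 [401.  25.  -1.] x449: [449.  20.  56.] [116  74  46]
398 216 [411.  25.   4.] x449: [449.  20.  50.] [122  77  47]
398 218 [414.  25.   1.] x449: [449.  21.  45.] [106  69  42]
398 220 [416.  26.  -2.] x449: [449.  22.  39.] [115  76  44]
```

View pics/c2.png

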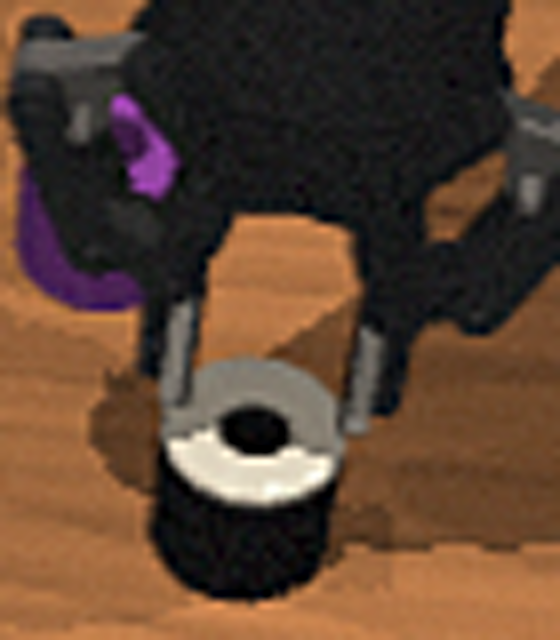

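The crop shows the fingertips at z ≈ 60, just above the silver top. The real tool is about 35 mm higher than eef_pos says. I'll open, go down 24 mm and check by camera.

Emit:
{"method": "send_rows", "body": {"series": [[66, [0, 0, 0], [0, 0, 0]], [66, [0, 0, 0], [0, 0, 0]], [66, [0, 0, 0], [0, 0, 0]], [66, [0, 0, 0], [0, 0, 0]], [66, [0, -0.02, -0.2], [0, 0, 0]], [66, [0, 0, -0.2], [0, 0, 0]], [66, [0, 0, 0], [0, 0, 0]]]}}

```text
clock: 3.98
eef_pos: [436.4, -9.0, 16.0]
tool_rot: [-3.141, 0.007, -0.084]
force: [0.8, -0.8, -0.0]
width: 66.2
gripper_force: 0.0
```

```bash
cat >> h.py <<'E'
def tips():
    s=sensors.read_state(); x,y,z=s["eef_pos"]; S=get_image("scene"); Q=cloud(S).reshape(-1,3)
    for a,b,n in((y+18,y+50,"+y"),(y-50,y-18,"-y")):
        p=Q[(abs(Q[:,0]-x-10)<9)&(Q[:,1]>a)&(Q[:,1]<b)&(Q[:,2]>10)&(Q[:,2]<120)]; l=np.sort(p[:,2])
        if len(p)>5: f=p[p[:,2]<l[0]+25]; print(n,len(p),"low z",l[:5].round(0),"y",f[:,1].min().round(0),f[:,1].max().round(0))
    print("eef",s["eef_pos"].round(1),"w",round(s["width"],1),"F",s["force"].round(1)); return S
E
python3 -c "from h import *
tips()"
```

```text
+y 231 low z [15. 17. 20. 23. 30.] y 9.0 11.0
-y 266 low z [11. 14. 14. 16. 16.] y -32.0 -27.0
eef [436.4  -9.   16. ] w 66.2 F [ 0.8 -0.8 -0. ]
```

Run:
```python
from h import *
S=get_image("scene");s=sensors.read_state();print(s["qpos"].round(3),s["tool_rot"],s["qd"].round(3))
save(S,"c3.png",(350,170,420,240),8)
```

```text
[-0.183  0.73   0.209  2.242 -0.653  0.233 -1.04 ] [-3.13980748  0.00597707 -0.08321788] [ 0.011 -0.011 -0.006 -0.002 -0.005 -0.     0.015]
```

View pics/c3.png

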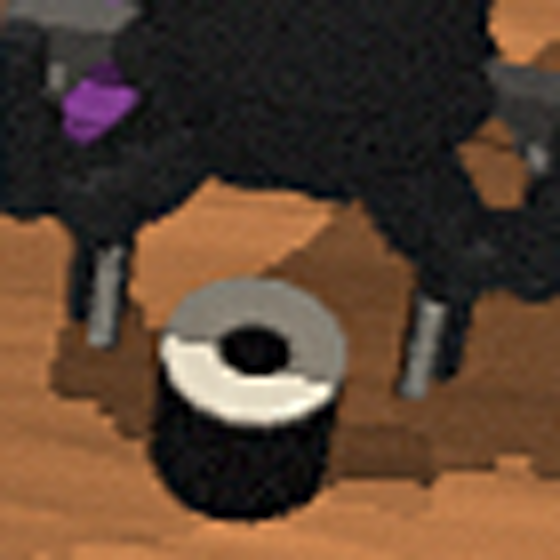

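The crop shows the fingers straddling the sleeve with tips at z ≈ 46. Joint 6 is at its lower limit (0.233), so a vertical tool can't go lower here. I'll tilt it 10° about the closing line, tips toward the base, and keep that tilt all the time I hold the sleeve.

Emit:
{"method": "send_rows", "body": {"series": [[66, [0, 0, 0], [0.09, 1, 0]], [66, [0, 0, 0], [0.09, 1, 0]], [66, [0, 0, 0], [0, 0, 0]], [66, [0, 0, 0], [0, 0, 0]]]}}

```text
clock: 4.58
eef_pos: [435.9, -9.0, 16.7]
tool_rot: [-3.138, 0.181, -0.084]
force: [0.0, 0.7, -0.1]
width: 65.9
gripper_force: 0.0
```

Run:
```python
from h import *
s=sensors.read_state();print(s["qpos"].round(3),s["tool_rot"].round(4),s["eef_pos"].round(1))
S=get_image("scene"); P=cloud(S)
for u0,u1 in((358,368),(398,408)):
    p=P[190:222,u0:u1].reshape(-1,3); p=p[(p[:,0]>415)&(p[:,2]>35)]; print(len(p),p[np.argsort(p[:,2])][:6].round(0).tolist())
```

```text
[-0.273  0.802  0.38   2.081 -0.561  0.555 -1.115] [-3.1383  0.181  -0.084 ] [435.9  -9.   16.7]
202 [[427.0, -42.0, 41.0], [442.0, -51.0, 42.0], [449.0, -44.0, 43.0], [449.0, -46.0, 43.0], [443.0, -43.0, 45.0], [444.0, -52.0, 45.0]]
280 [[452.0, 24.0, 40.0], [454.0, 25.0, 43.0], [452.0, 23.0, 43.0], [449.0, 32.0, 44.0], [452.0, 25.0, 45.0], [451.0, 30.0, 45.0]]
```

Emit:
{"method": "send_rows", "body": {"series": [[66, [0, -0.01, -0.2], [0, 0, 0]], [66, [0, 0, -0.18], [0, 0, 0]], [66, [0, 0, 0], [0, 0, 0]], [36, [0, 0, 0], [0, 0, 0]], [36, [0, 0, 0], [0, 0, 0]], [36, [0, 0, 0], [0, 0, 0]], [36, [0, 0, 0], [0, 0, 0]], [36, [0, 0, 0], [0, 0, 0]]]}}

```text
clock: 5.62
eef_pos: [437.0, -9.8, -5.9]
tool_rot: [-3.139, 0.18, -0.084]
force: [-0.4, -0.7, 5.4]
width: 42.9
gripper_force: 61.3
```

Run:
```python
from h import *
s=sensors.read_state();print(s["qpos"].round(3),s["tool_rot"].round(4),s["eef_pos"].round(1),s["gripper_force"],s["width"])
```

```text
[-0.251  0.843  0.348  2.081 -0.588  0.509 -1.093] [-3.1385  0.1805 -0.0839] [437.   -9.8  -5.9] 61.2787212850526 42.86777800356977
```

Emit:
{"method": "send_rows", "body": {"series": [[36, [0, 0, 0.4], [0, 0, 0]], [36, [0, 0, 0.5], [0, 0, 0]], [36, [0, 0, 0.5], [0, 0, 0]], [36, [0.6, -0.1, 0], [0, 0, 0]], [36, [0.9, -0.15, 0], [0, 0, 0]], [36, [0.9, -0.15, 0], [0, 0, 0]], [36, [0.9, -0.14, 0], [0, 0, 0]], [36, [0.36, 0, 0], [0, 0, 0]]]}}

```text
clock: 6.62
eef_pos: [659.2, -42.8, 77.0]
tool_rot: [-3.139, 0.179, -0.084]
force: [-0.4, 0.4, -2.4]
width: 42.6
gripper_force: 61.3
```

```bash
cat >> h.py <<'E'
def held(zoff=6):
    s=sensors.read_state(); e=s["eef_pos"]; zt=e[2]+zoff+42
    print("eef",e.round(1),"rot",s["tool_rot"].round(3),"w",round(s["width"],1),"F",s["force"].round(1),"topz",round(zt,1))
    for n in("top","scene"):
        d=get_image(n); Q=cloud(d).reshape(-1,3)
        p=Q[(abs(Q[:,2]-zt)<5)&(abs(Q[:,0]-e[0])<32)&(abs(Q[:,1]-e[1])<21)]
        b=Q[(Q[:,2]>zt-45)&(Q[:,2]<zt-6)&(abs(Q[:,0]-e[0]-5)<30)&(abs(Q[:,1]-e[1])<19)]
        if len(p): print(n,"topface",len(p),p.mean(0).round(1),p.min(0).round(0),p.max(0).round(0))
        if len(b): print(n,"body",len(b),"zmin",np.sort(b[:,2])[:4].round(0),"xmax",np.percentile(b[:,0],97).round(1))
    return d
E
python3 - <<'E'
from h import *
d=held(); save(d,"c4.png",(300,200,420,340),5)
E
```

```text
eef [659.2 -42.8  77. ] rot [-3.139  0.179 -0.084] w 42.6 F [-0.4  0.4 -2.4] topz 125.0
top topface 250 [650.2 -42.  125.1] [638. -63. 120.] [664. -22. 130.]
top body 54 zmin [83. 85. 85. 87.] xmax 648.5
scene topface 198 [675.7 -44.1 124.4] [664. -61. 120.] [685. -22. 130.]
scene body 301 zmin [82. 82. 83. 83.] xmax 684.6
```

View pics/c4.png

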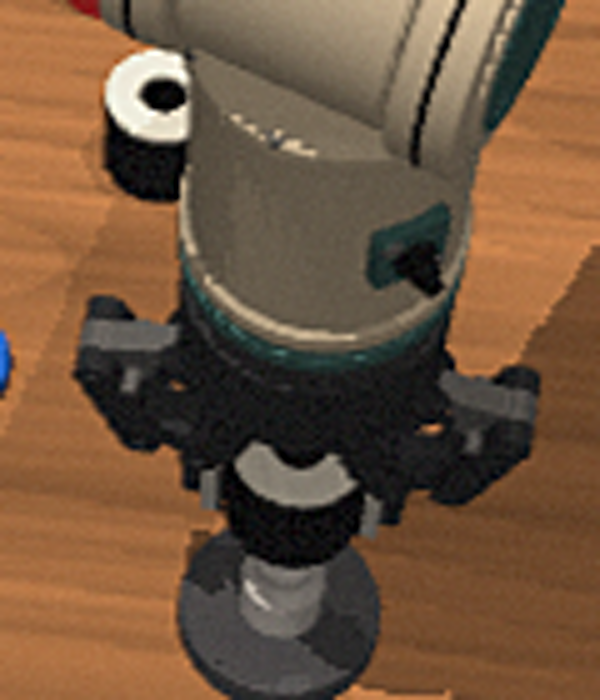

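Sleeve L is held squarely over the pin with its underside at z ≈ 83, about 2 mm too far in +x. I'll correct that and lower it to just above the shoulder.

Emit:
{"method": "send_rows", "body": {"series": [[36, [-0.033, 0.02, 0], [0, 0, 0]], [36, [0, 0, -0.2], [0, 0, 0]], [36, [0, 0, -0.2], [0, 0, 0]], [36, [0, 0, -0.15], [0, 0, 0]], [36, [0, 0, -0.08], [0, 0, 0]], [36, [0, 0, -0.05], [0, 0, 0]], [36, [0, 0, 0], [0, 0, 0]]]}}

```text
clock: 7.6
eef_pos: [654.6, -40.9, 36.9]
tool_rot: [-3.139, 0.181, -0.084]
force: [-0.7, 0.9, -0.9]
width: 42.9
gripper_force: 61.3
```

Emit:
{"method": "send_rows", "body": {"series": [[36, [0.04, 0, 0], [0, 0, 0]], [36, [0, 0, -0.05], [0, 0, 0]], [36, [0, 0, -0.05], [0, 0, 0]], [36, [0, 0, 0], [0, 0, 0]]]}}

```text
clock: 8.1
eef_pos: [656.7, -40.7, 30.5]
tool_rot: [-3.138, 0.181, -0.084]
force: [0.4, 0.0, -0.8]
width: 43.1
gripper_force: 61.3
```

Emit:
{"method": "send_rows", "body": {"series": [[36, [0, 0, -0.03], [0, 0, 0]], [36, [0, 0, -0.02], [0, 0, 0]], [36, [0, 0, 0], [0, 0, 0]]]}}

```text
clock: 8.48
eef_pos: [656.9, -40.8, 27.8]
tool_rot: [-3.138, 0.181, -0.084]
force: [0.3, 0.2, -0.7]
width: 42.9
gripper_force: 61.3
```

Emit:
{"method": "send_rows", "body": {"series": [[36, [0, 0, -0.03], [0, 0, 0]], [36, [0, 0, -0.03], [0, 0, 0]], [36, [0, 0, 0], [0, 0, 0]]]}}

```text
clock: 8.85
eef_pos: [656.8, -40.8, 24.1]
tool_rot: [-3.138, 0.181, -0.084]
force: [0.0, 0.1, -1.2]
width: 42.9
gripper_force: 61.3
```

The underside is below the shoulder with no contact force, so L fits. Down to just above the seat.

Emit:
{"method": "send_rows", "body": {"series": [[36, [0, 0, -0.06], [0, 0, 0]], [36, [0, 0, -0.06], [0, 0, 0]], [36, [0, 0, -0.06], [0, 0, 0]], [36, [0, 0, -0.03], [0, 0, 0]], [36, [0, 0, 0], [0, 0, 0]]]}}

```text
clock: 9.48
eef_pos: [656.9, -40.8, 11.5]
tool_rot: [-3.139, 0.181, -0.084]
force: [0.3, 0.1, -0.1]
width: 42.8
gripper_force: 61.3
```

Emit:
{"method": "send_rows", "body": {"series": [[36, [0, 0, -0.02], [0, 0, 0]], [36, [0, 0, -0.015], [0, 0, 0]], [36, [0, 0, 0], [0, 0, 0]], [36, [0, 0, 0], [0, 0, 0]]]}}

```text
clock: 9.98
eef_pos: [657.0, -40.8, 9.7]
tool_rot: [-3.139, 0.181, -0.084]
force: [0.4, -0.9, -2.0]
width: 43.2
gripper_force: 61.3
```

Emit:
{"method": "send_rows", "body": {"series": [[36, [0, 0, -0.02], [0, 0, 0]], [54, [0, 0, 0], [0, 0, 0]], [54, [0, 0, 0], [0, 0, 0]], [54, [0, 0, 0], [0, 0, 0]], [54, [0, 0, 0], [0, 0, 0]], [54, [0, 0, 0], [0, 0, 0]]]}}

```text
clock: 10.72
eef_pos: [657.0, -40.8, 8.4]
tool_rot: [-3.138, 0.181, -0.084]
force: [-0.6, -0.1, -0.0]
width: 54.0
gripper_force: 0.0
```

Run:
```python
from h import *
held(7)
```

```text
eef [657.  -40.8   8.4] rot [-3.138  0.181 -0.084] w 54.0 F [-0.6 -0.1 -0. ] topz 57.4
top topface 213 [648.3 -40.8  57.2] [636. -62.  52.] [663. -20.  62.]
top body 179 zmin [13. 13. 13. 13.] xmax 660.6
scene topface 156 [673.  -42.1  56.9] [665. -61.  53.] [682. -24.  62.]
scene body 404 zmin [13. 13. 13. 13.] xmax 690.2
```

Run:
```python
from h import *
e=sensors.read_state()["eef_pos"]
for n in("scene","top"):
    Q=cloud(get_image(n)).reshape(-1,3)
    for s in(1,-1):
        for a in range(25,95,6):
            dy=s*(Q[:,1]-e[1]); p=Q[(dy>a)&(dy<a+6)&(abs(Q[:,0]-e[0])<60)&(Q[:,2]>22)&(Q[:,2]<200)]
            if len(p)>4: print(n,s,a,len(p),"zlow",np.sort(p[:,2])[2].round(0),"x",p[:,0].min().round(0),p[:,0].max().round(0))
```

```text
scene 1 25 117 zlow 34.0 x 667.0 713.0
scene 1 31 105 zlow 38.0 x 666.0 704.0
scene 1 37 84 zlow 47.0 x 665.0 691.0
scene 1 43 103 zlow 76.0 x 664.0 693.0
scene 1 49 103 zlow 78.0 x 669.0 695.0
scene 1 55 97 zlow 87.0 x 671.0 697.0
scene 1 61 45 zlow 117.0 x 673.0 696.0
scene -1 25 87 zlow 35.0 x 660.0 717.0
scene -1 31 117 zlow 32.0 x 661.0 713.0
scene -1 37 110 zlow 40.0 x 658.0 707.0
scene -1 43 75 zlow 71.0 x 657.0 684.0
scene -1 49 99 zlow 74.0 x 658.0 684.0
scene -1 55 98 zlow 77.0 x 661.0 685.0
scene -1 61 87 zlow 89.0 x 660.0 687.0
scene -1 67 33 zlow 115.0 x 662.0 685.0
top 1 25 54 zlow 35.0 x 652.0 669.0
top 1 31 31 zlow 43.0 x 653.0 674.0
top 1 37 41 zlow 43.0 x 657.0 678.0
top 1 43 46 zlow 80.0 x 661.0 681.0
top 1 49 45 zlow 81.0 x 659.0 681.0
top 1 55 15 zlow 84.0 x 661.0 666.0
top -1 25 99 zlow 39.0 x 648.0 670.0
top -1 31 136 zlow 41.0 x 648.0 679.0
top -1 37 146 zlow 47.0 x 651.0 695.0
top -1 43 67 zlow 76.0 x 653.0 681.0
top -1 49 73 zlow 83.0 x 651.0 682.0
top -1 55 78 zlow 84.0 x 652.0 684.0
top -1 61 66 zlow 106.0 x 655.0 686.0
top -1 67 27 zlow 124.0 x 660.0 684.0
```

Sleeve L is home: top at z = 57, seat at 15. Regrip, lift and carry it to the case.

Emit:
{"method": "send_rows", "body": {"series": [[36, [0, 0, 0], [0, 0, 0]], [36, [0, 0, 0], [0, 0, 0]], [36, [0, 0, 0], [0, 0, 0]], [36, [0, 0, 0], [0, 0, 0]], [36, [0, 0, 0.2], [0, 0, 0]], [36, [0, 0, 0.35], [0, 0, 0]], [36, [0, 0, 0.4], [0, 0, 0]], [36, [0, 0, 0.4], [0, 0, 0]]]}}

```text
clock: 11.92
eef_pos: [657.4, -41.0, 91.8]
tool_rot: [-3.139, 0.179, -0.084]
force: [0.1, 0.2, -1.8]
width: 43.2
gripper_force: 61.0
```

Emit:
{"method": "send_rows", "body": {"series": [[36, [-0.2, 0.35, 0.1], [0, 0, 0]], [36, [-0.48, 0.77, 0], [0, 0, 0]], [36, [-0.5, 0.8, 0], [0, 0, 0]], [36, [-0.5, 0.8, 0], [0, 0, 0]], [36, [-0.35, 0.6, 0], [0, 0, 0]], [36, [-0.15, 0.25, 0], [0, 0, 0]], [36, [0, 0, 0], [0, 0, 0]], [36, [0, 0, 0], [0, 0, 0]]]}}

```text
clock: 12.92
eef_pos: [527.8, 171.0, 96.0]
tool_rot: [-3.14, 0.179, -0.086]
force: [0.2, -0.2, -0.3]
width: 43.3
gripper_force: 61.1
```

Run:
```python
from h import *
held(6.5)
```

```text
eef [527.8 171.   96. ] rot [-3.14   0.179 -0.086] w 43.3 F [ 0.2 -0.2 -0.3] topz 144.5
top topface 179 [516.  169.8 144.4] [507. 151. 140.] [524. 189. 148.]
top body 55 zmin [105. 106. 106. 108.] xmax 526.1
scene topface 254 [538.6 174.2 144.2] [519. 150. 140.] [552. 192. 149.]
scene body 355 zmin [102. 102. 103. 103.] xmax 551.8
```

Emit:
{"method": "send_rows", "body": {"series": [[36, [0, 0.02, -0.3], [0, 0, 0]], [36, [0, 0, -0.4], [0, 0, 0]], [36, [0, 0, -0.3], [0, 0, 0]], [36, [0, 0, -0.2], [0, 0, 0]], [36, [0, 0, -0.12], [0, 0, 0]], [36, [0, 0, -0.1], [0, 0, 0]], [36, [0, 0, -0.06], [0, 0, 0]], [36, [0, 0, 0], [0, 0, 0]]]}}

```text
clock: 14.02
eef_pos: [526.3, 174.7, 6.7]
tool_rot: [-3.138, 0.181, -0.084]
force: [0.7, 0.1, -0.7]
width: 42.9
gripper_force: 61.1
```

Emit:
{"method": "send_rows", "body": {"series": [[36, [0, 0, -0.05], [0, 0, 0]], [36, [0, 0, -0.04], [0, 0, 0]], [36, [0, 0, -0.02], [0, 0, 0]], [36, [0, 0, -0.01], [0, 0, 0]], [36, [0, 0, 0], [0, 0, 0]]]}}

```text
clock: 14.65
eef_pos: [526.2, 174.7, -0.2]
tool_rot: [-3.138, 0.181, -0.084]
force: [-1.2, 0.4, 3.9]
width: 43.2
gripper_force: 61.9
```

Emit:
{"method": "send_rows", "body": {"series": [[56, [0, 0, 0], [0, 0, 0]], [56, [0, 0, 0], [0, 0, 0]], [56, [0, 0, 0], [0, 0, 0]], [56, [0, 0, 0], [0, 0, 0]], [56, [0, 0, 0.2], [0, 0, 0]], [56, [0, 0, 0.4], [0, 0, 0]], [56, [0, 0, 0.5], [0, 0, 0]], [56, [0, 0, 0.4], [0, 0, 0]]]}}

```text
clock: 15.65
eef_pos: [526.6, 175.2, 91.3]
tool_rot: [-3.137, 0.179, -0.083]
force: [1.0, 0.2, 0.1]
width: 55.7
gripper_force: 0.0
```

Emit:
{"method": "send_rows", "body": {"series": [[62, [-0.15, -0.6, 0], [0, 0, 0]], [66, [-0.2, -0.8, 0], [0, 0, 0]], [66, [-0.2, -0.8, 0], [0, 0, 0]], [66, [-0.2, -0.8, 0], [0, 0, 0]], [66, [-0.2, -0.8, 0], [0, 0, 0]], [66, [-0.14, -0.6, 0], [0, 0, 0]], [66, [0, -0.2, 0], [0, 0, 0]], [66, [0, 0, 0], [0, 0, 0]]]}}

```text
clock: 16.65
eef_pos: [461.6, -101.2, 89.8]
tool_rot: [-3.138, 0.18, -0.084]
force: [0.0, 0.3, -0.4]
width: 66.2
gripper_force: 0.0
```

Run:
```python
from h import *
s=sensors.read_state();print(s["eef_pos"].round(1))
for n in("top","scene"):
    d=get_image(n);Q=cloud(d).reshape(-1,3)
    for nm,x,y,z in(("caseL",527,174,48),("R",462,-101,42)):
        p=Q[(abs(Q[:,2]-z)<5)&(abs(Q[:,0]-x)<35)&(abs(Q[:,1]-y)<35)]
        if len(p): print(n,nm,len(p),p.mean(0).round(1),p.min(0).round(0),p.max(0).round(0))
```

```text
[ 461.6 -101.2   89.8]
top caseL 406 [527.  173.5  48.3] [506. 152.  43.] [548. 196.  53.]
scene caseL 365 [529.9 173.3  48. ] [505. 152.  43.] [551. 196.  53.]
scene R 305 [ 464.8 -101.8   42. ] [ 442. -123.   37.] [486. -80.  46.]
```

Sleeve L stands upright on the case floor with its top at z = 48. Descend on R: 96 mm.

Emit:
{"method": "send_rows", "body": {"series": [[66, [0, 0, -0.5], [0, 0, 0]], [66, [0, 0, -0.5], [0, 0, 0]], [66, [0, 0, -0.4], [0, 0, 0]], [66, [0, 0, -0.2], [0, 0, 0]], [66, [0, 0, 0], [0, 0, 0]], [66, [0, 0, 0], [0, 0, 0]]]}}

```text
clock: 17.5
eef_pos: [461.4, -101.3, -5.9]
tool_rot: [-3.139, 0.18, -0.083]
force: [-0.1, -1.0, 0.4]
width: 66.0
gripper_force: 0.0
```

Emit:
{"method": "send_rows", "body": {"series": [[36, [0, 0, 0], [0, 0, 0]], [36, [0, 0, 0], [0, 0, 0]], [36, [0, 0, 0], [0, 0, 0]], [36, [0, 0, 0], [0, 0, 0]], [36, [0, 0, 0], [0, 0, 0]], [36, [0, 0, 0.4], [0, 0, 0]], [36, [0, 0, 0.5], [0, 0, 0]], [36, [0, 0, 0.5], [0, 0, 0]]]}}

```text
clock: 18.5
eef_pos: [460.8, -101.4, 78.6]
tool_rot: [-3.138, 0.18, -0.084]
force: [1.0, 0.1, -0.1]
width: 42.2
gripper_force: 60.8
```

Emit:
{"method": "send_rows", "body": {"series": [[36, [0.4, 0.1, 0], [0, 0, 0]], [36, [0.7, 0.22, 0], [0, 0, 0]], [36, [0.8, 0.25, 0], [0, 0, 0]], [36, [0.7, 0.23, 0], [0, 0, 0]], [36, [0.5, 0.15, 0], [0, 0, 0]], [36, [0.175, 0.05, 0], [0, 0, 0]], [36, [0, 0, 0], [0, 0, 0]]]}}

```text
clock: 19.38
eef_pos: [656.7, -41.7, 77.2]
tool_rot: [-3.139, 0.182, -0.084]
force: [-1.0, -0.0, -0.3]
width: 41.9
gripper_force: 60.8
```

Run:
```python
from h import *
held(6.2)
```

```text
eef [656.7 -41.7  77.2] rot [-3.139  0.182 -0.084] w 41.9 F [-1.  -0.  -0.3] topz 125.4
top topface 254 [647.9 -40.9 125.1] [636. -63. 121.] [661. -21. 130.]
top body 66 zmin [84. 85. 85. 86.] xmax 663.6
scene topface 197 [671.  -43.3 124.7] [659. -62. 121.] [680. -21. 129.]
scene body 300 zmin [82. 82. 83. 84.] xmax 679.5
```

Emit:
{"method": "send_rows", "body": {"series": [[36, [0.025, 0.01, 0], [0, 0, 0]], [36, [0, 0, -0.2], [0, 0, 0]], [36, [0, 0, -0.2], [0, 0, 0]], [36, [0, 0, -0.15], [0, 0, 0]], [36, [0, 0, -0.08], [0, 0, 0]], [36, [0, 0, -0.06], [0, 0, 0]], [36, [0, 0, 0], [0, 0, 0]]]}}

```text
clock: 20.35
eef_pos: [658.8, -40.9, 35.9]
tool_rot: [-3.139, 0.181, -0.084]
force: [0.0, -0.5, -0.5]
width: 41.6
gripper_force: 60.8
```

Emit:
{"method": "send_rows", "body": {"series": [[36, [-0.01, 0, -0.05], [0, 0, 0]], [36, [0, 0, -0.04], [0, 0, 0]], [36, [0, 0, -0.02], [0, 0, 0]], [36, [0, 0, 0], [0, 0, 0]]]}}

```text
clock: 20.85
eef_pos: [658.0, -40.9, 29.4]
tool_rot: [-3.139, 0.181, -0.084]
force: [-0.6, -0.2, -0.3]
width: 41.8
gripper_force: 60.9
```

Emit:
{"method": "send_rows", "body": {"series": [[36, [0, 0, -0.02], [0, 0, 0]], [36, [0, 0, -0.015], [0, 0, 0]], [36, [0, 0, 0], [0, 0, 0]]]}}

```text
clock: 21.22
eef_pos: [658.0, -41.0, 28.6]
tool_rot: [-3.138, 0.181, -0.084]
force: [-2.9, 0.2, 7.2]
width: 42.1
gripper_force: 61.7
```

R stops at the shoulder: underside ≈ 34.8, 7 N. I'll relax the grip so it settles there, and check it.

Emit:
{"method": "send_rows", "body": {"series": [[36, [-0.01, 0, 0], [0, 0, 0]], [36, [0, 0, 0], [0, 0, 0]], [50, [0, 0, 0], [0, 0, 0]], [50, [0, 0, 0], [0, 0, 0]], [50, [0, 0, 0], [0, 0, 0]], [50, [0, 0, 0], [0, 0, 0]], [50, [0, 0, 0], [0, 0, 0]]]}}

```text
clock: 22.1
eef_pos: [657.6, -40.9, 27.2]
tool_rot: [-3.139, 0.181, -0.084]
force: [0.6, 0.9, 0.1]
width: 50.1
gripper_force: 0.0
```

Run:
```python
from h import *
held(6)
```

```text
eef [657.6 -40.9  27.2] rot [-3.139  0.181 -0.084] w 50.1 F [0.6 0.9 0.1] topz 75.2
top topface 211 [649.3 -40.6  76.2] [637. -62.  70.] [663. -20.  80.]
top body 113 zmin [34. 35. 36. 36.] xmax 665.8
scene topface 179 [673.9 -42.2  75.1] [664. -60.  70.] [684. -22.  79.]
scene body 225 zmin [33. 34. 34. 34.] xmax 681.5
```

Emit:
{"method": "send_rows", "body": {"series": [[36, [0, 0, 0], [0, 0, 0]], [36, [0, 0, 0], [0, 0, 0]], [36, [0, 0, 0], [0, 0, 0]], [36, [0, 0, 0], [0, 0, 0]], [36, [0, 0, 0.2], [0, 0, 0]], [36, [0, 0, 0.3], [0, 0, 0]], [36, [0, 0, 0.4], [0, 0, 0]], [36, [0, 0, 0.1], [0, 0, 0]]]}}

```text
clock: 23.2
eef_pos: [659.1, -41.2, 90.0]
tool_rot: [-3.139, 0.177, -0.084]
force: [-0.4, -0.2, -0.7]
width: 42.1
gripper_force: 60.4
```

Emit:
{"method": "send_rows", "body": {"series": [[36, [-0.2, -0.4, 0], [0, 0, 0]], [36, [-0.4, -0.7, 0], [0, 0, 0]], [36, [-0.5, -0.8, 0], [0, 0, 0]], [36, [-0.5, -0.8, 0], [0, 0, 0]], [36, [-0.5, -0.8, 0], [0, 0, 0]], [36, [-0.4, -0.7, 0], [0, 0, 0]], [36, [-0.2, -0.4, 0], [0, 0, 0]], [36, [0, 0, 0], [0, 0, 0]]]}}

```text
clock: 24.2
eef_pos: [493.7, -319.6, 87.7]
tool_rot: [-3.14, 0.181, -0.089]
force: [0.5, 0.5, -1.3]
width: 42.0
gripper_force: 60.5
```

Run:
```python
from h import *
d=held(6.6)
T=get_image("top")
for D in(T,d):
    Q=cloud(D).reshape(-1,3); p=Q[(abs(Q[:,0]-495)<90)&(abs(Q[:,1]+317)<90)]
    r=p[(p[:,2]>20)&(p[:,2]<29)]; f=p[(p[:,2]>2)&(p[:,2]<8)]
    print(len(r),np.percentile(r,[2,98],0).round(0).tolist(),"floor",len(f),np.median(f[:,2]))
```

```text
eef [ 493.7 -319.6   87.7] rot [-3.14   0.181 -0.089] w 42.0 F [ 0.5  0.5 -1.3] topz 136.3
scene topface 209 [ 506.7 -324.   135.2] [ 486. -341.  131.] [ 521. -300.  141.]
scene body 277 zmin [92. 93. 94. 94.] xmax 519.3
122 [[525.0, -298.0, 21.0], [566.0, -248.0, 29.0]] floor 442 3.615688094043435
634 [[428.0, -388.0, 20.0], [569.0, -248.0, 28.0]] floor 3513 4.452112631892419
```

Emit:
{"method": "send_rows", "body": {"series": [[36, [0.03, 0.02, -0.3], [0, 0, 0]], [36, [0, 0, -0.4], [0, 0, 0]], [36, [0, 0, -0.3], [0, 0, 0]], [36, [0, 0, -0.2], [0, 0, 0]], [36, [0, 0, -0.1], [0, 0, 0]], [36, [0, 0, -0.08], [0, 0, 0]], [36, [0, 0, 0], [0, 0, 0]]]}}

```text
clock: 25.22
eef_pos: [497.4, -315.7, 4.6]
tool_rot: [-3.139, 0.181, -0.084]
force: [-0.4, 0.6, -1.0]
width: 41.7
gripper_force: 60.5
```

Emit:
{"method": "send_rows", "body": {"series": [[36, [0, 0, -0.05], [0, 0, 0]], [36, [0, 0, -0.04], [0, 0, 0]], [36, [0, 0, -0.02], [0, 0, 0]], [36, [0, 0, 0], [0, 0, 0]]]}}

```text
clock: 25.72
eef_pos: [497.4, -315.7, -1.5]
tool_rot: [-3.138, 0.181, -0.084]
force: [-1.1, 0.0, 3.9]
width: 42.2
gripper_force: 60.8
```

Contact with the tray floor. Release and raise.

Emit:
{"method": "send_rows", "body": {"series": [[58, [0, 0, 0], [0, 0, 0]], [58, [0, 0, 0], [0, 0, 0]], [58, [0, 0, 0], [0, 0, 0]], [58, [0, 0, 0], [0, 0, 0]], [58, [0, 0, 0.3], [0, 0, 0]], [58, [0, 0, 0.5], [0, 0, 0]], [58, [0, 0, 0.6], [0, 0, 0]], [58, [0, 0, 0.6], [0, 0, 0]]]}}

```text
clock: 26.72
eef_pos: [497.4, -315.9, 120.3]
tool_rot: [-3.139, 0.18, -0.084]
force: [-0.7, 0.1, 1.1]
width: 57.8
gripper_force: 0.0
```

Run:
```python
from h import *
s=sensors.read_state();print(s["eef_pos"].round(1))
for n in("top","scene"):
    d=get_image(n);Q=cloud(d).reshape(-1,3)
    for nm,x,y,z in(("caseL",527,174,48),("trayR",498,-316,46),("pull",537,284,82)):
        p=Q[(abs(Q[:,2]-z)<5)&(abs(Q[:,0]-x)<35)&(abs(Q[:,1]-y)<35)]
        if len(p): print(n,nm,len(p),p.mean(0).round(1),p.min(0).round(0),p.max(0).round(0))
```

```text
[ 497.4 -315.9  120.3]
top caseL 413 [527.2 173.7  48.2] [506. 153.  43.] [548. 196.  53.]
top pull 277 [537.7 287.1  81.9] [508. 279.  77.] [567. 297.  86.]
scene caseL 364 [529.7 173.4  48.1] [507. 152.  43.] [550. 195.  53.]
scene trayR 317 [ 500.6 -315.6   46. ] [ 476. -337.   41.] [ 522. -294.   51.]
scene pull 226 [540.  286.7  81.9] [507. 279.  77.] [570. 296.  86.]
```

Both sleeves stand upright, L with its top at 48 in the case and R with its top at 46 in the tray. Now the door pull at (538.5, 287).

Emit:
{"method": "send_rows", "body": {"series": [[50, [0.04, 0.5, 0], [0, 0, 0]], [50, [0.1, 0.9, 0], [0, 0, 0]], [50, [0.1, 0.9, 0], [0, 0, 0]], [50, [0.1, 0.9, 0], [0, 0, 0]], [50, [0.1, 0.9, 0], [0, 0, 0]], [50, [0.1, 0.9, 0], [0, 0, 0]], [50, [0.1, 0.9, 0], [0, 0, 0]], [50, [0.04, 0.9, 0], [0, 0, 0]]]}}

```text
clock: 27.82
eef_pos: [538.4, 94.1, 118.3]
tool_rot: [-3.138, 0.18, -0.084]
force: [0.6, 0.2, 0.2]
width: 49.7
gripper_force: 0.0
```

Emit:
{"method": "send_rows", "body": {"series": [[50, [0, 0.9, 0], [0, 0, 0]], [50, [0, 0.9, 0], [0, 0, 0]], [50, [0, 0.9, 0], [0, 0, 0]], [50, [0, 0.5, 0], [0, 0, 0]], [50, [0, 0.04, 0], [0, 0, 0]], [50, [0, 0, 0], [0, 0, 0]], [50, [0, 0, -0.3], [0, 0, 0]], [50, [0, 0, 0], [0, 0, 0]]]}}

```text
clock: 28.82
eef_pos: [537.0, 284.9, 98.1]
tool_rot: [-3.141, 0.184, -0.086]
force: [0.6, 0.4, -0.0]
width: 50.1
gripper_force: 0.0
```

Emit:
{"method": "send_rows", "body": {"series": [[50, [0.02, 0.03, -0.3], [0, 0, 0]], [50, [0, 0, -0.3], [0, 0, 0]], [50, [0, 0, -0.12], [0, 0, 0]], [50, [0, 0, -0.05], [0, 0, 0]], [50, [0, 0, 0], [0, 0, 0]]]}}

```text
clock: 29.45
eef_pos: [539.6, 288.5, 53.8]
tool_rot: [-3.139, 0.181, -0.084]
force: [0.2, 0.4, 0.1]
width: 50.1
gripper_force: 0.0
```

Run:
```python
from h import *
s=sensors.read_state();e=s["eef_pos"];print(e.round(1))
for n in("scene","top"):
    Q=cloud(get_image(n)).reshape(-1,3)
    for a,b in((-50,-18),(18,50)):
        p=Q[(Q[:,1]-e[1]>a)&(Q[:,1]-e[1]<b)&(abs(Q[:,0]-e[0])<25)&(Q[:,2]>63.5)&(Q[:,2]<120)]
        if len(p): print(n,a,len(p),np.sort(p[:,2])[[0,2,5,10]].round(0))
```

```text
[539.6 288.5  53.8]
scene -50 145 [64. 64. 64. 74.]
scene 18 186 [64. 64. 64. 75.]
top -50 60 [64. 64. 64. 64.]
top 18 37 [64. 64. 64. 64.]
```

Emit:
{"method": "send_rows", "body": {"series": [[50, [0, -0.02, -0.05], [0, 0, 0]], [4, [0, 0, 0], [0, 0, 0]], [4, [0, 0, 0], [0, 0, 0]], [4, [0, 0, 0], [0, 0, 0]], [4, [0, 0, 0], [0, 0, 0]], [4, [0, 0, 0], [0, 0, 0]], [4, [0, 0, 0], [0, 0, 0]], [4, [0, 0, 0], [0, 0, 0]]]}}

```text
clock: 30.55
eef_pos: [539.5, 287.5, 51.0]
tool_rot: [-3.138, 0.181, -0.084]
force: [-0.6, -0.8, 5.0]
width: 10.1
gripper_force: 61.6
```

Emit:
{"method": "send_rows", "body": {"series": [[4, [-0.009, -0.1, 0], [0, 0, 0]], [4, [-0.017, -0.2, 0], [0, 0, 0]], [4, [-0.026, -0.3, 0], [0, 0, 0]], [4, [-0.03, -0.35, 0], [0, 0, 0]], [4, [-0.03, -0.35, 0], [0, 0, 0]], [4, [-0.026, -0.3, 0], [0, 0, 0]], [4, [-0.017, -0.2, 0], [0, 0, 0]], [4, [0, 0, 0], [0, 0, 0]]]}}

```text
clock: 31.55
eef_pos: [529.8, 177.3, 51.0]
tool_rot: [-3.14, 0.181, -0.086]
force: [-1.2, -1.8, 6.4]
width: 10.3
gripper_force: 62.0
```

Emit:
{"method": "send_rows", "body": {"series": [[4, [-0.005, -0.06, 0], [0, 0, 0]], [4, [-0.005, -0.06, 0], [0, 0, 0]], [4, [-0.004, -0.05, 0], [0, 0, 0]], [4, [0, 0, 0], [0, 0, 0]]]}}

```text
clock: 32.05
eef_pos: [529.3, 170.6, 51.0]
tool_rot: [-3.137, 0.181, -0.083]
force: [-0.6, 2.7, 6.8]
width: 10.3
gripper_force: 61.9
```

Emit:
{"method": "send_rows", "body": {"series": [[4, [-0.004, -0.05, 0], [0, 0, 0]], [4, [-0.002, -0.03, 0], [0, 0, 0]], [4, [0, 0, 0], [0, 0, 0]]]}}

```text
clock: 32.42
eef_pos: [529.3, 170.5, 51.0]
tool_rot: [-3.131, 0.18, -0.08]
force: [0.7, 10.8, 4.9]
width: 10.1
gripper_force: 61.8
```

Emit:
{"method": "send_rows", "body": {"series": [[4, [0, -0.05, 0], [0, 0, 0]], [4, [0, 0, 0], [0, 0, 0]], [40, [0, 0.08, 0], [0, 0, 0]], [40, [0, 0, 0], [0, 0, 0]], [40, [0, 0, 0], [0, 0, 0]], [40, [0, 0, 0.4], [0, 0, 0]], [40, [0, 0, 0.6], [0, 0, 0]], [40, [0, 0, 0.6], [0, 0, 0]]]}}

```text
clock: 33.42
eef_pos: [528.7, 165.0, 147.4]
tool_rot: [-3.14, 0.181, -0.085]
force: [0.9, -0.1, -0.4]
width: 39.9
gripper_force: 0.0
```

Emit:
{"method": "send_rows", "body": {"series": [[40, [0, 0, 0.6], [0, 0, 0]], [40, [0, -0.8, 0], [0, 0, 0]], [40, [0, -0.9, 0], [0, 0, 0]], [40, [0, -0.9, 0], [0, 0, 0]], [40, [0, -0.9, 0], [0, 0, 0]], [40, [0, 0, 0], [0, 0, 0]]]}}

```text
clock: 34.17
eef_pos: [528.0, -50.8, 183.2]
tool_rot: [3.14, 0.18, -0.094]
force: [-0.2, 1.0, 0.4]
width: 39.8
gripper_force: 0.0
```

Run:
```python
from h import *
s=sensors.read_state();print(s["eef_pos"].round(1),s["force"].round(1))
for n in("top","scene"):
    d=get_image(n);Q=cloud(d).reshape(-1,3)
    p=Q[(abs(Q[:,2]-82)<3)&(abs(Q[:,0]-530)<45)&(abs(Q[:,1]-180)<70)];print(n,"pull",len(p),p.mean(0).round(1))
    p=Q[(abs(Q[:,2]-60)<2)&(abs(Q[:,0]-530)<35)&(Q[:,1]>90)&(Q[:,1]<380)];print("door y",np.percentile(p[:,1],[1,99]).round(0))
    p=Q[(Q[:,2]>62)&(Q[:,2]<68)&(abs(Q[:,0]-530)<40)&(Q[:,1]>90)&(Q[:,1]<380)];print("rim y",np.percentile(p[:,1],[1,30,99]).round(0))
    save(d,n+"9.png",(0,180,320,420) if n=="top" else (160,150,640,400),2 if n=="top" else 1.6)
```

```text
[528.  -50.8 183.2] [-0.2  1.   0.4]
top pull 0 [nan nan nan]
door y [212. 332.]
rim y [206. 220. 233.]
scene pull 193 [529.6 169.6  82.3]
door y [105. 235.]
rim y [105. 141. 233.]<stdin>:5: RuntimeWarning: Mean of empty slice.
  ret = um.true_divide(
```

View pics/top9.png

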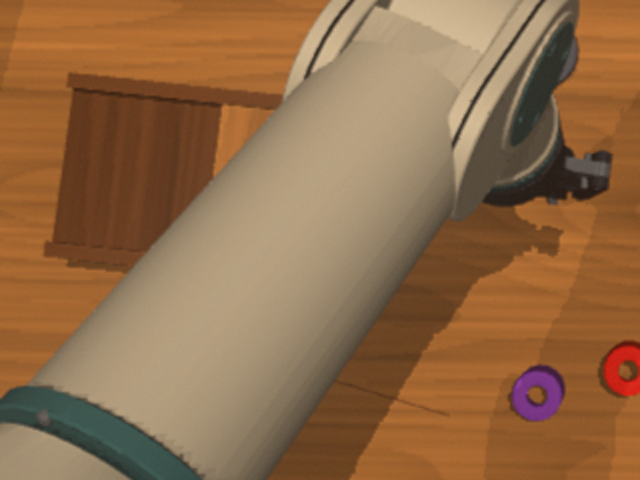

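View pics/scene9.png

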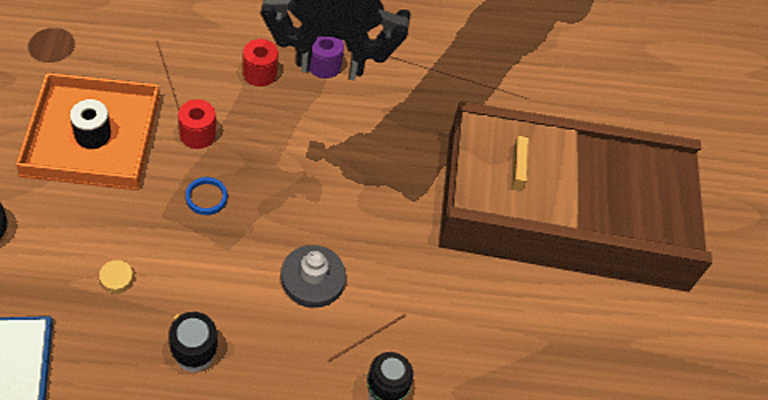

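The pictures show the door abutting the end wall, with the pull at scene9 (521,162). The stop also gave about 11 N back. Sleeve R stands in the tray at (90,122), the bystanders are undisturbed and the arm is clear. I'll hand the job in.

```bash
python3 -c "from cell import ctrl; print(ctrl.finish_job())"
```

```text
the job is handed in; nothing more can be done
None
```

I handed the job in at about 34 s: the sleeve that fitted stands in the walnut case, the tight one in the orange tray, and the door is shut against its stop; no verdict came back.

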